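# Shut the solvent jars and cure a phone screen

### The job

Get this phone screen cured: first screw the cap of every solvent jar fully shut and press the screen down in its orange mould until it is flush with the rim. Only then slide the mould along the bench, without lifting it, until it is centred on the round white curing pad, and with it there throw the lamp's lever fully over to on. Keep the jars standing and leave the other things on the bench where they are.

Things in the scene. Friction and masses are not known exactly. Their poses are not given: they have to be found in the camera images.
- cap1_grip (a point): middle (on the axis, half-way up) of the round ribbed screw cap of jar 1, a squat amber glass jar, black cap: cap 54 mm across, 28 mm tall, this point 96 mm above the bench. A metal rib 5 mm high on its top runs along its +x to the rim; a metal lug on the neck marks shut. Under it a 20 mm neck, then the shoulder, 62 mm up; jar 72 mm across, foot 84 mm, loose, 0.7 kg. May be absent.
- cap1 (a joint): turn of the cap of jar 1 in rad: 0 = screwed fully shut against its stop (rib over the shut mark), growing anticlockwise seen from above as it is unscrewed, up to 4.4. The cap is captive: it turns in place, does not rise or come off, needs about 0.035 N m and stays where it is left; the jar's rubber foot keeps the jar from turning with it until the cap meets its stop. May be absent.
- cap2_grip (a point): middle (on the axis, half-way up) of the round ribbed screw cap of jar 2, a taller amber glass jar, black cap: cap 46 mm across, 26 mm tall, this point 117 mm above the bench. A metal rib 5 mm high on its top runs along its +x to the rim; a metal lug on the neck marks shut. Under it a 20 mm neck, then the shoulder, 84 mm up; jar 66 mm across, foot 78 mm, loose, 0.7 kg. May be absent.
- cap2 (a joint): turn of the cap of jar 2 in rad: 0 = screwed fully shut against its stop (rib over the shut mark), growing anticlockwise seen from above as it is unscrewed, up to 4.4. The cap is captive: it turns in place, does not rise or come off, needs about 0.035 N m and stays where it is left; the jar's rubber foot keeps the jar from turning with it until the cap meets its stop. May be absent.
- cap3_grip (a point): middle (on the axis, half-way up) of the round ribbed screw cap of jar 3, a low white plastic jar, white cap: cap 58 mm across, 26 mm tall, this point 83 mm above the bench. A metal rib 5 mm high on its top runs along its +x to the rim; a metal lug on the neck marks shut. Under it a 20 mm neck, then the shoulder, 50 mm up; jar 74 mm across, foot 86 mm, loose, 0.7 kg. May be absent.
- cap3 (a joint): turn of the cap of jar 3 in rad: 0 = screwed fully shut against its stop (rib over the shut mark), growing anticlockwise seen from above as it is unscrewed, up to 4.4. The cap is captive: it turns in place, does not rise or come off, needs about 0.035 N m and stays where it is left; the jar's rubber foot keeps the jar from turning with it until the cap meets its stop. May be absent.
- cap4_grip (a point): middle (on the axis, half-way up) of the round ribbed screw cap of jar 4, a taller white plastic jar, white cap: cap 50 mm across, 30 mm tall, this point 109 mm above the bench. A metal rib 5 mm high on its top runs along its +x to the rim; a metal lug on the neck marks shut. Under it a 20 mm neck, then the shoulder, 74 mm up; jar 68 mm across, foot 80 mm, loose, 0.7 kg. May be absent.
- cap4 (a joint): turn of the cap of jar 4 in rad: 0 = screwed fully shut against its stop (rib over the shut mark), growing anticlockwise seen from above as it is unscrewed, up to 4.4. The cap is captive: it turns in place, does not rise or come off, needs about 0.035 N m and stays where it is left; the jar's rubber foot keeps the jar from turning with it until the cap meets its stop. May be absent.
- mould_center (a point): centre (half-way up) of the loose orange laminating mould: a tray 170 x 95 mm and 26 mm tall, about 0.4 kg, long side along its x, z up; this point is 13 mm above its underside. It holds the phone screen.
- screen_top (a point): middle of the upper face of the phone screen (150 x 75 mm, white border, black display) lying in the mould; 26 mm above the bench, level with the mould's rim, once fully pressed down.
- screen (a joint): how far the screen stands proud of the mould's rim, m: 0 = fully down, flush with the rim; up to 0.011. It moves only straight up and down in the mould, a push of some 6 N moves it, 10 to 15 N seats it, and it stays where it is left.
- pad_center (a point): centre of the round white curing pad (220 mm across, flat, marked on the bench with a small grey disc in its middle); its x axis is the direction in which the lamp switch is thrown. The lamp stands on a post 295 mm from this point, at (120, -270) mm in this frame: foot 120 mm across, post 22 mm, head to about 350 mm high.
- lamp_switch_tip (a point): tip of the black toggle lever of the curing lamp, 80 mm long, on a white block beside the pad at (-20, -195) mm in the pad's frame. The tip swings in the vertical plane along the pad's x axis.
- lamp_switch (a joint): angle of the lamp lever, rad: 0 = off, leaning to the pad's -x; 1.0 = on, leaning to the pad's +x; it stays where it is left.
- spare_phone: bystander: dark phone 145 x 72 x 9 mm lying on the bench; origin under its middle
- spray_can: bystander: gold spray can 64 mm across, 200 mm tall, standing; origin under its middle
- tape_roll: bystander: roll of yellow tape 84 mm across, 20 mm tall, lying flat; origin under its middle
- screwdriver: bystander: screwdriver lying on the bench along its x
- parts_tray: bystander: clear tray 100 x 150 x 25 mm; origin under its middle
- phone_box: bystander: cardboard box 90 x 170 x 50 mm; origin under its middle
- cup: bystander: white cup 72 mm across, 90 mm tall; origin under its middle
Not all that is in view belongs to the job. Leave any brown look-alike of the part that bears mould_center alone. Leave any blue look-alike of the part that bears cap4_grip alone.

How it is judged:
On the way, in this order (a step that is already met when the one before it is completed fails the run):
1. every jar's cap is screwed shut and the screen is flush in the mould (value of joint each of cap1, cap2, cap3, cap4 below 0.15 rad and value of joint screen below 0.002 m), for 0.2 s.
2. the mould is centred on the curing pad (horizontal distance between mould_center and pad_center below 0.025 m and value of joint screen below 0.002 m and linear speed of mould below 0.02 m/s), for 0.2 s.
3. the lamp is switched on with the mould on the pad (value of joint lamp_switch above 0.8 rad and horizontal distance between mould_center and pad_center below 0.025 m), for 0.2 s.
At the end, for the whole second after the job is handed in: Every jar present has its cap within 0.15 rad of fully shut, the screen stands less than 2 mm proud, the mould's centre lies within 25 mm of the pad's centre and is at rest, and the lamp lever is past 0.8 rad (all of step 1 and all of step 3 and linear speed of mould below 0.02 m/s); the robot touches nothing.
It fails at once if the mould is lifted off the bench or tipped (height (world z) of mould_center above 0.035 m or angle between mould_center's own z axis and vertical above 0.25 rad).
It fails at once if a jar is knocked over (angle between any of cap1_grip, cap2_grip, cap3_grip, cap4_grip's own z axis and vertical above 0.5 rad).
It fails at once if another thing on the bench is disturbed (moved over 30 mm) (distance of any of spare_phone, spray_can, tape_roll, screwdriver, parts_tray, phone_box, cup from where it was at the start of the episode above 0.03 m).
Of jar1, jar2, jar3, jar4 only 2 to 4 are there at a start; the rules pass over those that are not, and their reading is None.
At some moment in a run one of mould may be knocked a few centimetres aside while the robot is not near it.
Once in a run the grip may slacken for a moment while it holds something.
It also fails if it takes over 210 s, if anything falls off the work surface, if the arm or the gripper's body presses on something with over 40 N, if the wrist force passes 120 N, or if a joint passes its speed limit or range.

### The arm

A 6-joint arm with a two-finger parallel gripper is mounted at the origin on the work surface. World frame = base frame: x ahead of the robot, y to its left, z up, the work surface at z = 0. Lengths are in m, angles in rad, forces in N, time in s.
With the tool pointing down it reaches from about 0.25 to 0.725 m from the base axis. Payload 4 kg.
Tool frame: the origin (TCP) lies on the centre line of the jaws, within the pads' length; the fingertips stand bot.tip_reach ahead of it and the grasp point (between the pads) lies 2 mm behind it (bot.tip_reach is the distance from the TCP to the fingertips, in m); z points along the fingers, y is the line along which they close (so a half turn about z gives the same grasp; the last joint's range is limited). The gripper opens to 85 mm and grips with 20 to 120 N. Pads are 22 mm wide; open, the fingers measure 114 mm over their backs; the gripper's body (76 mm by 85 mm) begins 54 mm behind the grasp point. The pads swing forward as they close: fully open they stand 13 mm farther back than shut.
Start: joints at [-1.147, 0.241, 0.005, 1.335, 0, 1.571], TCP at [0.206, -0.456, 0.248] pointing down, gripper open.
Joint ranges: [-2.72, 2.72], [-1.05, 1.87], [-1.09, 1.28], [-1.99, 2.15], [-1.42, 1.44], [-3.14, 3.14]. Speed limits (rad/s): [2.79, 2.79, 3.14, 3.14, 3.14, 3.14].

### API

Orientations are given as a rotation vector (axis times angle).
In Python, from station import sensors, optics, order, spotter, bot gives the robot as it stands.
- The arm moves only by the tool jog_arm, never from a script. Its argument "targets" is a list of rows, each a list of 2 entries, a list of its own where there are three numbers: the shift along the tool's x, y, z in mm, then the turn about the tool's z in degrees. A call has 1 to 12 rows; each row shifts and turns the commanded pose from where the row before left it, along the tool's axes as they then stand; what a row does not reach is not made up. A row lasts 1/10 s, in which the tool goes at most 50 mm and 8.59 degrees, less where a joint would pass 70% of its speed; a pose out of reach is approached as far as the arm can. A call is refused whole if a number of a shift passes 50 or a number of a turn 8.59, either way. A call with a gripper value outside its range is refused whole. "jaw" is the opening, from 0 (shut) to 1 (fully open), set as the call begins (left out, the last holds). The fingers move at their own pace and stop on an object; "squeeze" is the grip in N (left out, the last holds). Time passes only in rows, so rows that do not move let the fingers close. It gives the time, the measured TCP pose, the force, the opening and the grip force at its end, in the units of the state.
- sensors.read_state(): the state, without advancing time (a new reading comes with each control period).
- optics.camera(name): name is "scene" or "side" or "wrist"; returns the picture (384x512x3 uint8, blue, green, red); there is no depth.
- optics.camera_info(name): a dict with "intrinsics" (3x3 intrinsics, pixels), "camera_from_world" (4x4, takes a point from world to camera coordinates); the wrist camera has in their place "mount" (4x4, takes a point from camera to tool coordinates, whose origin is the TCP and whose axes are the flange's). Camera axes: x right, y up, looking along -z (the intrinsics and any distortion apply to the point x, -y, -z); pixel columns grow to the right and rows downward; lengths in m; the calibration is good to about 2 mm. A picture is of the moment at which its call begins: read the wrist's pose just before it. camera_info takes no time and is no camera call.
- order.job_done(): hands the job in; it is judged then, once.
Trained networks look in the newest picture that a camera, given by its name, has taken for a name from the list of things; names that differ only in an ending like _2 or _b are one class to them, and where a whole thing is asked for, a point or a joint stands for the part that bears it (a point fixed in the world has none). Each returns a list of dicts, best first, with "score" (0 to 1); they miss things now and then, are a little off and sometimes report something else, mostly with a low value. They report only what shows in the picture. A call takes as long as a camera call. They do not tell look-alikes from the thing itself.
- spotter.find_in(camera, name): "box" ([left, top, width, height] in pixels, round what is visible of it).
- spotter.trace(camera, name): "pixels" (384x512 bool, what is visible of it) and "box" ([left, top, width, height] in pixels, round what is visible of it).
- spotter.landmark_of(camera, name): "point" ([column, row] in pixels: a listed point, or the origin of a listed thing).
The state is a dict: "time_s": time; "joint_positions": joint angles; "joint_vel": joint speeds; "tau": joint torques, N m; "position": TCP position; "ee_rot": TCP orientation; "contact_force": force on the tool from outside, world axes, zero at the start; "torque": the same for the moment, N m; "finger_gap": finger opening in m; "grasp_force": force on a finger pad.
Only numpy, scipy, OpenCV 4.12 (cv2) and the standard library are available. Lean on these libraries where they do the work, as an engineer would, in place of code of your own. Each camera call takes 0.05 s, during which the arm holds its last target. There are 200 camera calls.

## Working session

There is one attempt and no reset: what is moved stays moved. The work goes in short steps, Python scripts to look and compute and a tool call to move; the robot and the scene stay as the last step left them, time stands still between calls to the robot, and variables do not carry over. Pictures are saved under pics/ and viewed, at most 14 in all, crops included, and the job is handed in when it is done.

Besides the shell and the picture viewer there is one more tool, called after "Request:" as name([rows], argument=value, ...), one row to a line, values as JSON. jog_arm: Moves the arm, as the interface text tells. Its arguments: {"type":"object","properties":{"targets":{"type":"array"},"jaw":{"type":"number"},"squeeze":{"type":"number"}},"required":["targets"]}

```bash
mkdir -p pics; ls
cat > h.py <<'E'
import numpy as np,cv2
from station import sensors,optics,order,spotter,bot
from scipy.spatial.transform import Rotation as R
NM=['cap1_grip','cap2_grip','cap3_grip','cap4_grip','mould_center','screen_top','pad_center','lamp_switch_tip']
def cam(n):
    i=optics.camera_info(n);K=np.array(i['intrinsics'])
    if 'mount' in i:
        s=sensors.read_state();T=np.eye(4);T[:3,:3]=R.from_rotvec(s['ee_rot']).as_matrix();T[:3,3]=s['position']
        W=T@np.array(i['mount'])
    else: W=np.linalg.inv(np.array(i['camera_from_world']))
    return K,W,i
def ray(c,uv):
    K,W,i=c
    d=np.linalg.inv(K)@np.array([uv[0],uv[1],1.]);d=np.array([d[0],-d[1],-d[2]])
    return W[:3,3],W[:3,:3]@d
def at(c,uv,z):
    o,d=ray(c,uv);return o+d*(z-o[2])/d[2]
def proj(c,p):
    K,W,i=c;q=np.linalg.inv(W)@np.append(p,1);q=K@np.array([q[0],-q[1],-q[2]]);return q[:2]/q[2]
def tri(a,b):
    (o1,d1),(o2,d2)=a,b
    A=np.stack([d1,-d2],1);t=np.linalg.lstsq(A,o2-o1,rcond=None)[0]
    p,q=o1+d1*t[0],o2+d2*t[1];return (p+q)/2,np.linalg.norm(p-q)
E
python3 - <<'E'
from h import *
print({k:np.round(v,3) for k,v in sensors.read_state().items()},bot.tip_reach)
for n in ['scene','side','wrist']:
    c=cam(n);print(n,[k for k in c[2]],np.round(c[1],3).tolist(),c[0].tolist())
C={n:cam(n) for n in ['scene','side']}
for n in C: cv2.imwrite(f'pics/{n}0.png',optics.camera(n))
for m in NM:
    r={}
    for n in C:
        r[n]=[(np.round(x['point']).tolist(),round(x['score'],2)) for x in spotter.landmark_of(n,m)][:3]
    print(m,r)
    if r['scene'] and r['side']:
        p,e=tri(ray(C['scene'],r['scene'][0][0]),ray(C['side'],r['side'][0][0]));print('   ',np.round(p,3),round(e,4))
E
```

```text
pics
{'time_s': np.float64(0.0), 'joint_positions': array([-1.147,  0.241,  0.004,  1.335,  0.   ,  1.571]), 'joint_vel': array([ 0.002,  0.001, -0.   ,  0.001, -0.001, -0.   ]), 'tau': array([ 2.0000e-03, -3.7231e+01,  2.5241e+01,  1.7000e-02,  0.0000e+00,
       -0.0000e+00]), 'position': array([ 0.205, -0.455,  0.247]), 'ee_rot': array([-3.069e+00, -6.600e-01,  1.000e-03]), 'contact_force': array([-0.274,  0.515,  0.178]), 'torque': array([-0.023,  0.029, -0.001]), 'grasp_force': np.float64(0.0), 'finger_gap': np.float64(0.085)} 0.017
scene ['intrinsics', 'camera_from_world'] [[-0.142, -0.6, 0.787, 1.616], [0.99, -0.069, 0.125, 0.167], [-0.021, 0.797, 0.604, 0.917], [0.0, 0.0, 0.0, 1.0]] [[414.9263340714482, 0.0, 247.43345789272007], [0.0, 414.9263340714482, 194.28425529244421], [0.0, 0.0, 1.0]]
side ['intrinsics', 'camera_from_world'] [[-0.993, 0.053, -0.109, 0.398], [-0.119, -0.599, 0.792, 1.216], [-0.024, 0.799, 0.601, 1.023], [0.0, 0.0, 0.0, 1.0]] [[499.1715140268659, 0.0, 248.58881051329655], [0.0, 499.1715140268659, 193.272841826489], [0.0, 0.0, 1.0]]
wrist ['intrinsics', 'm
[... 741 characters left out ...]
0, 234.0], 0.83), ([215.0, 217.0], 0.71)]}
    [0.431 0.226 0.114] 0.0537
mould_center {'scene': [([141.0, 176.0], 0.89), ([266.0, 210.0], 0.83)], 'side': [([273.0, 226.0], 0.78), ([308.0, 143.0], 0.71)]}
    [ 0.468 -0.304 -0.067] 0.3428
screen_top {'scene': [([267.0, 198.0], 0.8), ([139.0, 171.0], 0.66), ([244.0, 218.0], 0.28)], 'side': [([312.0, 141.0], 0.96), ([268.0, 223.0], 0.74)]}
    [0.451 0.002 0.165] 0.2662
pad_center {'scene': [([201.0, 218.0], 0.9), ([265.0, 205.0], 0.51)], 'side': [([256.0, 187.0], 0.67)]}
    [ 0.564 -0.166 -0.001] 0.0091
lamp_switch_tip {'scene': [([338.0, 212.0], 0.65), ([151.0, 183.0], 0.64)], 'side': [([271.0, 138.0], 0.63)]}
    [0.584 0.205 0.269] 0.3277
```

View pics/scene0.png

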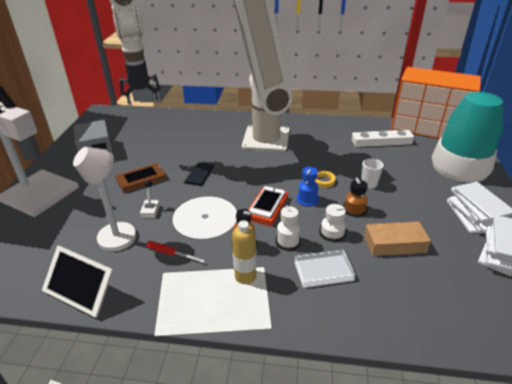

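View pics/side0.png

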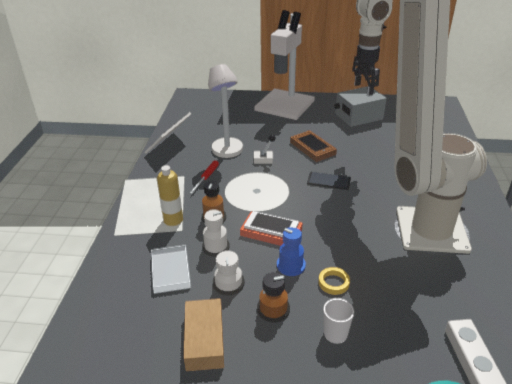

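Scene view: the amber jars are jar1 at (357,197) and jar2 behind the spray can at (244,217). The white jars are jar4 at (289,228) and jar3 at (333,221). The blue jar (309,186) and the brown mould (140,177) are look-alikes, to be left alone. The orange mould is at (268,203), side (272,228), and the pad at (205,217). The lever is at (149,195), side (268,145).

Run:
```python
from h import *
C={n:cam(n) for n in ['scene','side']}
px={'cap1_grip':(358,187,274,285,.096),'cap2_grip':(244,217,211,189,.117),'cap3_grip':(335,212,228,263,.083),'cap4_grip':(289,215,214,220,.109),'mould':(267,205,272,229,.02),'pad':(205,217,256,191,0),'tip':(151,183,271,138,.09)}
for k,(a,b,c,d,z) in px.items():
    p,e=tri(ray(C['scene'],(a,b)),ray(C['side'],(c,d)))
    print(k,np.round(p,3),round(e,4),np.round(at(C['scene'],(a,b),z),3),np.round(at(C['side'],(c,d),z),3))
for n in ['spare_phone','spray_can','tape_roll','screwdriver','parts_tray','phone_box','cup']:
    print(n,[np.round(at(C[c],r[0]['point'],0)[:2],3) for c in C if (r:=spotter.landmark_of(c,n))])
a=cv2.resize(cv2.imread('pics/side0.png')[110:320,170:370],None,fx=3.6,fy=2.8,interpolation=cv2.INTER_CUBIC)
a=cv2.resize(cv2.imread('pics/side0.png')[115:315,175:345],None,fx=3,fy=3,interpolation=cv2.INTER_CUBIC)
cv2.imwrite('pics/sidecrop.png',a)
```

```text
cap1_grip [0.458 0.358 0.091] 0.0023 [0.464 0.357 0.096] [0.459 0.364 0.096]
cap2_grip [0.681 0.006 0.114] 0.0005 [0.685 0.007 0.117] [0.68  0.01  0.117]
cap3_grip [0.587 0.281 0.08 ] 0.0037 [0.588 0.28  0.083] [0.587 0.286 0.083]
cap4_grip [0.648 0.14  0.105] 0.0026 [0.651 0.139 0.109] [0.647 0.146 0.109]
mould [0.488 0.056 0.011] 0.0007 [0.5   0.057 0.02 ] [0.488 0.067 0.02 ]
pad [ 0.561 -0.151 -0.003] 0.0012 [ 0.565 -0.149  0.   ] [ 0.56  -0.148  0.   ]
tip [ 0.525 -0.338  0.099] 0.0003 [ 0.512 -0.344  0.09 ] [ 0.526 -0.354  0.09 ]
spare_phone [array([ 0.312, -0.246]), array([ 0.319, -0.236])]
spray_can [array([0.819, 0.019]), array([0.807, 0.031])]
tape_roll [array([0.292, 0.246]), array([0.303, 0.254])]
screwdriver [array([ 0.76 , -0.189]), array([ 0.76 , -0.197])]
parts_tray [array([0.757, 0.246]), array([0.759, 0.257])]
phone_box [array([0.815, 0.016]), array([0.617, 0.471])]
cup [array([0.288, 0.409]), array([0.302, 0.411])]
```

View pics/sidecrop.png

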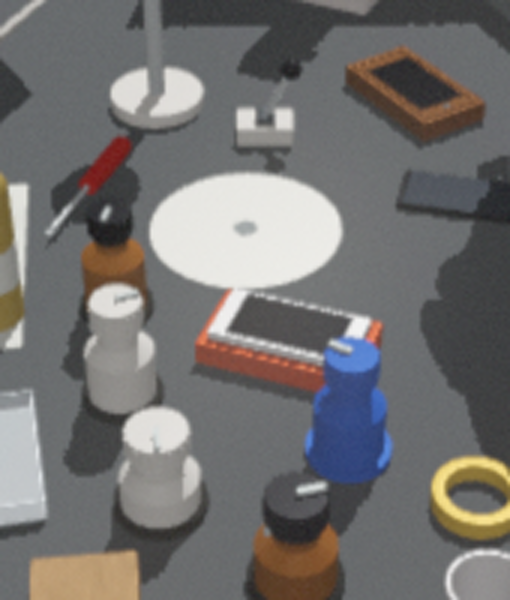

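The crop confirms the caps: jar1 is black, with its rib at (312,489). Jar3 (157,430), jar4 (117,300) and jar2 (108,215) are also clear. The orange mould is at (290,335), and the lever leans towards the robot.

```bash
cat >> h.py <<'E'
def d(p):
    s=sensors.read_state();M=R.from_rotvec(s['ee_rot']).as_matrix()
    return np.round(M.T@(np.array(p)-s['position'])*1000,1)
def st():
    s=sensors.read_state();M=R.from_rotvec(s['ee_rot']).as_matrix()
    print('t',round(float(s['time_s']),2),'pos',np.round(s['position'],4),'q6',np.round(np.degrees(s['joint_positions'][5]),1),'yaw_x',round(np.degrees(np.arctan2(M[1,0],M[0,0])),1),'F',np.round(s['contact_force'],1),'Tz',np.round(s['torque'][2],3),'gap',round(float(s['finger_gap']),4),'gf',np.round(s['grasp_force'],1))
E
python3 - <<'E'
from h import *
st();print(d((.46,.36,.25)))
E
```

```text
t 1.6 pos [ 0.2056 -0.4558  0.2483] q6 90.0 yaw_x 24.3 F [0.  0.3 0.9] Tz -0.039 gap 0.0855 gf 0.0
[ 567.3 -639.    -1.7]
```

Request:
jog_arm([
  [[31.5,-35.5,0],0],
  [[31.5,-35.5,0],0],
  [[31.5,-35.5,0],0],
  [[31.5,-35.5,0],0],
  [[31.5,-35.5,0],0],
  [[31.5,-35.5,0],0],
  [[31.5,-35.5,0],0],
  [[31.5,-35.5,0],0],
  [[31.5,-35.5,0],0],
  [[31.5,-35.5,0],0],
  [[31.5,-35.5,0],0],
  [[31.5,-35.5,0],0],
], jaw=1)

```text
time_s: 2.8
position: [0.3752, 0.0901, 0.2487]
ee_rot: [3.071, 0.662, 0.002]
contact_force: [0.8, -1.4, 0.2]
finger_gap: 0.0856
grasp_force: 0.0
```

Request:
jog_arm([
  [[31.5,-35.5,0],0],
  [[31.5,-35.5,0],0],
  [[31.5,-35.5,0],0],
  [[31.5,-35.5,0],0],
  [[31.5,-35.5,0],0],
  [[31.5,-35.5,0],0],
  [[0,0,0],0],
])

```text
time_s: 3.5
position: [0.4875, 0.3027, 0.2498]
ee_rot: [-2.98, -0.806, 0.023]
contact_force: [0.3, -0.5, -0.3]
finger_gap: 0.0855
grasp_force: 0.0
```

Run:
```python
from h import *
st();c=cam('wrist');cv2.imwrite('pics/w1.png',optics.camera('wrist'))
r=spotter.landmark_of('wrist','cap1_grip');print([(x['score'],x['point'],at(c,x['point'],.096)) for x in r])
print(d((.46,.36,.25)))
```

```text
t 3.5 pos [0.4875 0.3027 0.2498] q6 179.9 yaw_x 30.3 F [ 0.3 -0.5 -0.3] Tz 0.007 gap 0.0855 gf 0.0
[(0.93, [188.6, 174.0], array([0.45943963, 0.35841123, 0.096     ]))]
[  8.2 -64.8   3.9]
```

View pics/w1.png

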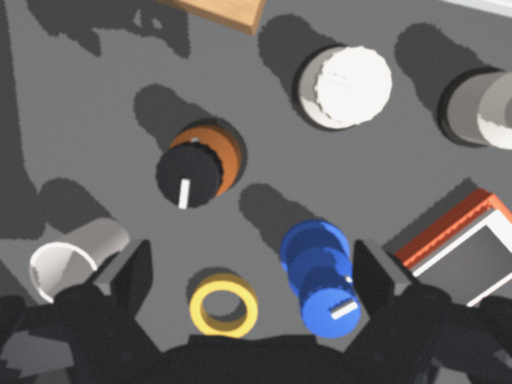

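Wrist view: jar1's cap is at (188,174), rib pointing image-down, lug at about (193,141) on the far side, so it is roughly half a turn open. Jar3's cap is at (355,85), and the blue look-alike is at (330,310). I'll centre over jar1 and unwind the wrist.

Request:
jog_arm([
  [[4,-32,0],0],
  [[4,-32,0],0],
  [[0,0,0],-8.5],
  [[0,0,0],-8.5],
  [[0,0,0],-8.5],
  [[0,0,0],-8.5],
  [[0,0,0],-8.5],
  [[0,0,0],-8.5],
  [[0,0,0],-8.5],
  [[0,0,0],-8.5],
  [[0,0,0],-8.5],
  [[0,0,0],-8.5],
])

```text
time_s: 4.8
position: [0.4748, 0.334, 0.2562]
ee_rot: [-1.575, -2.635, -0.054]
contact_force: [0.1, 0.1, -0.0]
finger_gap: 0.0853
grasp_force: 0.0
```

Request:
jog_arm([
  [[0,0,0],-8.5],
  [[0,0,0],-8.5],
  [[0,0,0],-8.5],
  [[0,0,0],-8.5],
  [[0,0,0],-8.5],
  [[0,0,0],-8.5],
  [[0,0,0],-8.5],
  [[0,0,0],-8.5],
  [[0,0,0],-8.5],
  [[0,0,0],-8.5],
  [[0,0,0],-8.5],
  [[0,0,0],-8.5],
])

```text
time_s: 6.0
position: [0.4748, 0.3341, 0.2562]
ee_rot: [1.075, -2.931, -0.122]
contact_force: [-0.3, -0.5, -0.4]
finger_gap: 0.0853
grasp_force: 0.0
```

Request:
jog_arm([
  [[0,0,0],-8.5],
  [[0,0,0],-8.5],
  [[0,0,0],-8.5],
  [[0,0,0],-8.5],
  [[0,0,0],-8.5],
  [[0,0,0],-8.5],
  [[0,0,0],-8.5],
  [[0,0,0],-8.5],
  [[0,0,0],-8.5],
  [[0,0,0],-8.5],
  [[0,0,0],-8.5],
  [[0,0,0],-8.5],
])

```text
time_s: 7.2
position: [0.4748, 0.334, 0.2562]
ee_rot: [-2.924, 0.999, 0.097]
contact_force: [0.1, 0.8, 1.2]
finger_gap: 0.0852
grasp_force: 0.0
```

Request:
jog_arm([
  [[0,0,0],-8.5],
  [[0,0,0],-8.5],
  [[0,0,0],-8.5],
  [[0,0,0],-8.5],
  [[0,0,0],-8.5],
  [[0,0,0],-8.5],
  [[0,0,0],0],
  [[0,0,0],0],
])

```text
time_s: 8.0
position: [0.4752, 0.3338, 0.2559]
ee_rot: [-3.051, -0.34, 0.055]
contact_force: [-0.2, 0.4, 0.8]
finger_gap: 0.0855
grasp_force: 0.0
```

Run:
```python
from h import *
st();c=cam('wrist');cv2.imwrite('pics/w2.png',optics.camera('wrist'))
r=spotter.landmark_of('wrist','cap1_grip');print([(x['score'],x['point'],at(c,x['point'],.096)) for x in r])
print(d((.459,.359,.097)))
```

```text
t 8.0 pos [0.4752 0.3338 0.2559] q6 -159.9 yaw_x 12.8 F [-0.2  0.4  0.8] Tz 0.006 gap 0.0855 gf 0.0
[(0.68, [232.8, 181.4], array([0.46135976, 0.35908632, 0.096     ]))]
[ -5.9 -16.5 160.5]
```

Run:
```python
from h import *
for v in [(-3.069,-.66,.001),(3.071,.662,.002),(-2.98,-.806,.023),(-1.575,-2.635,-.054),(-3.051,-.34,.055)]:
    M=R.from_rotvec(v).as_matrix();print(np.round(M[:,2],3),np.degrees(np.arccos(-M[2,2])))
s=sensors.read_state();print(s['joint_positions'],s['ee_rot'])
```

```text
[-0.001  0.002 -1.   ] 0.1437595277396917
[ 0.001  0.    -1.   ] 0.07300909636143953
[-0.029  0.049 -0.998] 3.233402506254581
[-0.043  0.067 -0.997] 4.554570711419887
[-0.043  0.067 -0.997] 4.567348298878396
[ 0.57286781  0.40083155  0.24643738  1.41686391  0.07940614 -2.79146396] [-3.05119381 -0.34119369  0.05494265]
```

The joint-6 limit left a 4.5° sideways tilt. I'll undo it by doing the opposite at the other limit.

Request:
jog_arm([
  [[0,0,0],-8.5],
  [[0,0,0],-8.5],
  [[0,0,0],-3],
  [[0,20,0],0],
  [[0,20,0],0],
  [[0,20,0],0],
  [[0,0,0],0],
])

```text
time_s: 8.8
position: [0.4934, 0.3051, 0.2506]
ee_rot: [-2.982, -0.801, 0.025]
contact_force: [-0.2, -0.5, -0.0]
finger_gap: 0.0852
grasp_force: 0.0
```

Run:
```python
from h import *
st();s=sensors.read_state();print(s['joint_positions'],R.from_rotvec(s['ee_rot']).as_matrix()[:,2])
```

```text
t 8.8 pos [0.4934 0.3051 0.2506] q6 -179.9 yaw_x 30.1 F [-0.2 -0.5 -0. ] Tz -0.036 gap 0.0852 gf 0.0
[ 0.5261278   0.40230154  0.23697962  1.40704171  0.05621986 -3.14025024] [-0.02957129  0.04780514 -0.99841885]
```

Request:
jog_arm([
  [[0,25,0],0],
  [[0,25,0],0],
  [[0,25,0],0],
  [[0,0,0],0],
])

```text
time_s: 9.2
position: [0.5137, 0.2701, 0.2472]
ee_rot: [-3.029, -0.724, 0.013]
contact_force: [-0.9, 0.4, 0.0]
finger_gap: 0.0851
grasp_force: 0.0
```

Run:
```python
from h import *
st();s=sensors.read_state();print(s['joint_positions'],R.from_rotvec(s['ee_rot']).as_matrix()[:,2])
```

```text
t 9.2 pos [0.5137 0.2701 0.2472] q6 -179.9 yaw_x 26.9 F [-0.9  0.4  0. ] Tz 0.049 gap 0.0851 gf 0.0
[ 0.47001094  0.404056    0.23150513  1.39981322  0.02860926 -3.14056402] [-0.01435245  0.02479374 -0.99958955]
```

Request:
jog_arm([
  [[0,25,0],0],
  [[0,25,0],0],
  [[0,25,0],0],
  [[0,0,0],0],
])

```text
time_s: 9.6
position: [0.5318, 0.2342, 0.2458]
ee_rot: [-3.074, -0.644, 0.003]
contact_force: [0.7, -0.4, 0.1]
finger_gap: 0.0857
grasp_force: 0.0
```

Run:
```python
from h import *
st();s=sensors.read_state();print(s['joint_positions'],R.from_rotvec(s['ee_rot']).as_matrix()[:,2])
c=cam('wrist');cv2.imwrite('pics/w3.png',optics.camera('wrist'))
for m,z in [('cap1_grip',.096),('cap3_grip',.083),('cap4_grip',.109)]:
  r=spotter.landmark_of('wrist',m);print(m,[(round(x['score'],2),np.round(x['point']),np.round(at(c,x['point'],z),3)) for x in r])
```

```text
t 9.6 pos [0.5318 0.2342 0.2458] q6 -179.9 yaw_x 23.7 F [ 0.7 -0.4  0.1] Tz 0.01 gap 0.0857 gf 0.0
[ 4.14253005e-01  4.06043344e-01  2.31320817e-01  1.39756688e+00
  1.14030104e-03 -3.14057270e+00] [-1.82576603e-03  4.42878473e-04 -9.99998235e-01]
cap1_grip [(0.56, array([ 83., 198.]), array([0.46 , 0.36 , 0.096]))]
cap3_grip [(0.78, array([230.,  94.]), array([0.589, 0.278, 0.083]))]
cap4_grip [(0.9, array([431.,  95.]), array([0.651, 0.136, 0.109])), (0.62, array([245., 308.]), array([0.424, 0.192, 0.109]))]
```

View pics/w3.png

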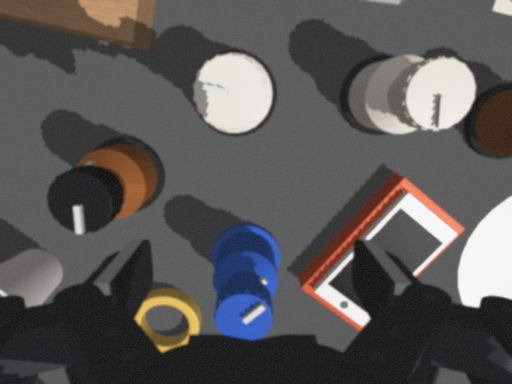

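Back to vertical. View: jar3's cap is at (233,92) with its rib pointing left, jar4's at (440,93), jar1's at (85,198), and the orange mould at (385,250). Jar3 is nearest, so I'll start there.

Request:
jog_arm([
  [[35,-9,0],0],
  [[35,-9.5,0],0],
  [[0,0,0],8],
  [[0,0,40],0],
  [[0,0,40],0],
  [[0,0,40],0],
  [[0,0,42],0],
  [[0,0,0],0],
])

```text
time_s: 10.6
position: [0.5821, 0.2794, 0.0766]
ee_rot: [3.109, 0.434, -0.024]
contact_force: [-1.6, -0.7, -0.8]
finger_gap: 0.0855
grasp_force: 0.0
```

Request:
jog_arm([
  [[0,0,0],0],
  [[0,0,0],0],
  [[0,0,0],0],
  [[0,0,0],0],
  [[0,0,0],0],
  [[0,0,0],0],
], jaw=0, squeeze=40)

```text
time_s: 11.2
position: [0.5895, 0.2812, 0.0873]
ee_rot: [-3.11, -0.431, -0.007]
contact_force: [0.6, -4.2, 6.5]
finger_gap: 0.0567
grasp_force: 44.1
```

Run:
```python
from h import *
st()
```

```text
t 11.2 pos [0.5895 0.2812 0.0873] q6 -170.3 yaw_x 15.8 F [ 0.6 -4.2  6.5] Tz 0.038 gap 0.0567 gf 44.1
```

Request:
jog_arm([
  [[0,0,0],8.5],
  [[0,0,0],8.5],
  [[0,0,0],8.5],
  [[0,0,0],8.5],
  [[0,0,0],8.5],
  [[0,0,0],8.5],
  [[0,0,0],8.5],
  [[0,0,0],8.5],
  [[0,0,0],0],
])

```text
time_s: 12.1
position: [0.5894, 0.2807, 0.0873]
ee_rot: [-2.816, 1.385, -0.004]
contact_force: [0.1, -5.0, 7.0]
finger_gap: 0.0568
grasp_force: 44.3
```

Run:
```python
from h import *
st()
```

```text
t 12.1 pos [0.5894 0.2807 0.0873] q6 -102.2 yaw_x -52.4 F [ 0.1 -5.   7. ] Tz -0.037 gap 0.0568 gf 44.3
```

Request:
jog_arm([
  [[0,0,0],8.5],
  [[0,0,0],8.5],
  [[0,0,0],8.5],
  [[0,0,0],8.5],
  [[0,0,0],8.5],
  [[0,0,0],8.5],
  [[0,0,0],0],
])

```text
time_s: 12.8
position: [0.589, 0.2806, 0.0873]
ee_rot: [-1.946, 2.463, -0.001]
contact_force: [-0.9, -5.1, 7.8]
finger_gap: 0.0568
grasp_force: 44.4
```

Run:
```python
from h import *
st()
```

```text
t 12.8 pos [0.589  0.2806 0.0873] q6 -51.2 yaw_x -103.4 F [-0.9 -5.1  7.8] Tz -0.069 gap 0.0568 gf 44.4
```

Request:
jog_arm([
  [[0,0,0],8.5],
  [[0,0,0],8.5],
  [[0,0,0],8.5],
  [[0,0,0],8.5],
  [[0,0,0],8.5],
  [[0,0,0],8.5],
  [[0,0,0],8.5],
  [[0,0,0],8.5],
  [[0,0,0],0],
])

```text
time_s: 13.7
position: [0.5897, 0.2822, 0.0873]
ee_rot: [-0.238, 3.128, 0.006]
contact_force: [1.5, -0.9, 5.4]
finger_gap: 0.0567
grasp_force: 44.1
```

Run:
```python
from h import *
st()
```

```text
t 13.7 pos [0.5897 0.2822 0.0873] q6 16.8 yaw_x -171.3 F [ 1.5 -0.9  5.4] Tz -0.041 gap 0.0567 gf 44.1
```

Request:
jog_arm([
  [[0,0,0],8.5],
  [[0,0,0],8.5],
  [[0,0,0],8.5],
  [[0,0,0],8.5],
  [[0,0,0],8.5],
  [[0,0,0],8.5],
  [[0,0,0],8.5],
  [[0,0,0],8.5],
  [[0,0,0],0],
])

```text
time_s: 14.6
position: [0.589, 0.2818, 0.0873]
ee_rot: [1.554, 2.729, 0.007]
contact_force: [0.2, -2.3, 6.5]
finger_gap: 0.0566
grasp_force: 44.3
```

Run:
```python
from h import *
st()
cv2.imwrite('pics/s3.png',cv2.resize(optics.camera('side')[200:320,170:330],None,fx=4,fy=4,interpolation=cv2.INTER_CUBIC))
```

```text
t 14.6 pos [0.589  0.2818 0.0873] q6 84.8 yaw_x 120.7 F [ 0.2 -2.3  6.5] Tz -0.003 gap 0.0566 gf 44.3
```

Request:
jog_arm([
  [[0,0,0],0],
  [[0,0,0],0],
  [[0,0,0],0],
  [[0,0,-40],0],
  [[0,0,-40],0],
  [[0,0,-40],0],
  [[0,0,0],0],
], jaw=1)

```text
time_s: 15.35
position: [0.5906, 0.2828, 0.2113]
ee_rot: [1.548, 2.728, 0.017]
contact_force: [0.2, -0.2, 0.9]
finger_gap: 0.0853
grasp_force: 0.0
```

Run:
```python
from h import *
st();c=cam('wrist');cv2.imwrite('pics/w4.png',optics.camera('wrist'))
for m,z in [('cap1_grip',.096),('cap3_grip',.083),('cap4_grip',.109)]:
  r=spotter.landmark_of('wrist',m);print(m,[(round(x['score'],2),np.round(x['point']),np.round(at(c,x['point'],z),3)) for x in r])
```

```text
t 15.35 pos [0.5906 0.2828 0.2113] q6 84.7 yaw_x 120.8 F [ 0.2 -0.2  0.9] Tz 0.045 gap 0.0853 gf 0.0
cap1_grip []
cap3_grip [(0.67, array([247., 186.]), array([0.59 , 0.28 , 0.083]))]
cap4_grip []
```

View pics/w4.png

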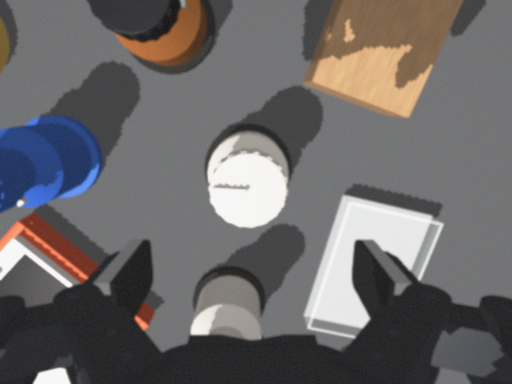

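Jar3's cap followed the full 255° turn, more than its 252° range, so it is shut. Its rib is at (232,186) and the jar stands. Jar1 is next.

Request:
jog_arm([
  [[33.3,-18.2,0],0],
  [[33.3,-18.2,0],0],
  [[33.3,-18.2,0],0],
  [[33.3,-18.2,0],0],
  [[0,0,0],-8.5],
  [[0,0,0],-8.5],
  [[0,0,0],-8.5],
  [[0,0,0],-8.5],
  [[0,0,0],-8.5],
  [[0,0,0],-8.5],
  [[0,0,0],-8.5],
  [[0,0,0],-8.5],
])

```text
time_s: 16.75
position: [0.4557, 0.3574, 0.2017]
ee_rot: [0.251, -3.125, 0.002]
contact_force: [0.4, -0.0, -0.9]
finger_gap: 0.0852
grasp_force: 0.0
```

Request:
jog_arm([
  [[0,0,0],-8.5],
  [[0,0,0],-8.5],
  [[0,0,0],-8.5],
  [[0,0,0],-8.5],
  [[0,0,0],-8.5],
  [[0,0,0],-8.5],
  [[0,0,0],-8.5],
  [[0,0,0],-8.5],
  [[0,0,0],-8.5],
  [[0,0,0],-8.5],
  [[0,0,0],-8.5],
  [[0,0,0],-8.5],
])

```text
time_s: 17.95
position: [0.4557, 0.3574, 0.2017]
ee_rot: [2.588, -1.773, -0.006]
contact_force: [-0.4, -0.1, -0.4]
finger_gap: 0.0853
grasp_force: 0.0
```

Request:
jog_arm([
  [[0,0,0],-8.5],
  [[0,0,0],-8.5],
  [[0,0,0],-8.5],
  [[0,0,0],-8.5],
  [[0,0,0],-8.5],
  [[0,0,0],-8.5],
  [[0,0,0],-8.5],
  [[0,0,0],-8.5],
  [[0,0,0],-8.5],
  [[0,0,0],-8.5],
  [[0,0,0],-8.5],
  [[0,0,0],0],
])

```text
time_s: 19.15
position: [0.4558, 0.3574, 0.2019]
ee_rot: [3.071, 0.662, -0.009]
contact_force: [0.0, -0.2, -0.6]
finger_gap: 0.0854
grasp_force: 0.0
```

Run:
```python
from h import *
st();c=cam('wrist');optics.camera('wrist')
for m,z in [('cap1_grip',.096)]:
  r=spotter.landmark_of('wrist',m);print(m,[(round(x['score'],2),np.round(x['point']),np.round(at(c,x['point'],z),3)) for x in r])
print(d((.460,.360,.098)))
```

```text
t 19.15 pos [0.4558 0.3574 0.2019] q6 -166.3 yaw_x 24.3 F [ 0.  -0.2 -0.6] Tz 0.015 gap 0.0854 gf 0.0
cap1_grip [(0.61, array([251., 187.]), array([0.461, 0.359, 0.096]))]
[  5.   -0.4 104.6]
```

Request:
jog_arm([
  [[5,0,0],0],
  [[0,0,35],0],
  [[0,0,35],0],
  [[0,0,32],0],
  [[0,0,0],0],
])

```text
time_s: 19.75
position: [0.4581, 0.3579, 0.097]
ee_rot: [3.068, 0.659, -0.018]
contact_force: [-0.2, 0.0, -0.5]
finger_gap: 0.0857
grasp_force: 0.0
```

Request:
jog_arm([
  [[0,0,0],0],
  [[0,0,0],0],
  [[0,0,0],0],
  [[0,0,0],0],
  [[0,0,0],0],
  [[0,0,0],0],
  [[0,0,0],8.5],
  [[0,0,0],8.5],
  [[0,0,0],8.5],
  [[0,0,0],8.5],
  [[0,0,0],8.5],
  [[0,0,0],8.5],
], jaw=0, squeeze=40)

```text
time_s: 20.95
position: [0.4629, 0.3582, 0.105]
ee_rot: [3.053, -0.736, 0.005]
contact_force: [0.6, -8.9, 13.5]
finger_gap: 0.0526
grasp_force: 43.5
```

Request:
jog_arm([
  [[0,0,0],8.5],
  [[0,0,0],8.5],
  [[0,0,0],8.5],
  [[0,0,0],8.5],
  [[0,0,0],8.5],
  [[0,0,0],8.5],
  [[0,0,0],8.5],
  [[0,0,0],8.5],
  [[0,0,0],8.5],
  [[0,0,0],8.5],
  [[0,0,0],8.5],
  [[0,0,0],8.5],
])

```text
time_s: 22.15
position: [0.4595, 0.3606, 0.1049]
ee_rot: [1.352, -2.833, -0.008]
contact_force: [-7.3, -0.6, 12.5]
finger_gap: 0.0527
grasp_force: 43.9
```

Request:
jog_arm([
  [[0,0,0],8.5],
  [[0,0,0],8.5],
  [[0,0,0],8.5],
  [[0,0,0],8.5],
  [[0,0,0],8.5],
  [[0,0,0],8.5],
  [[0,0,0],8.5],
  [[0,0,0],8.5],
  [[0,0,0],8.5],
  [[0,0,0],8.5],
  [[0,0,0],8.5],
  [[0,0,0],8.5],
])

```text
time_s: 23.35
position: [0.4622, 0.3593, 0.1042]
ee_rot: [1.353, 2.834, 0.0]
contact_force: [0.0, -5.2, 7.7]
finger_gap: 0.0529
grasp_force: 43.1
```

Run:
```python
from h import *
st()
```

```text
t 23.35 pos [0.4622 0.3593 0.1042] q6 88.9 yaw_x 128.9 F [ 0.  -5.2  7.7] Tz 0.189 gap 0.0529 gf 43.1
```

Request:
jog_arm([
  [[0,0,0],0],
  [[0,0,0],0],
  [[0,0,0],0],
  [[0,0,-40],0],
  [[0,0,-40],0],
  [[0,0,-40],0],
  [[0,0,0],0],
], jaw=1)

```text
time_s: 24.05
position: [0.4639, 0.3626, 0.2289]
ee_rot: [1.341, 2.838, 0.018]
contact_force: [0.8, -0.4, 0.7]
finger_gap: 0.0857
grasp_force: 0.0
```

Run:
```python
from h import *
st();c=cam('wrist');im=optics.camera('wrist');cv2.imwrite('pics/w5.png',im)
for m,z in [('cap1_grip',.096),('cap3_grip',.083),('cap4_grip',.109)]:
  r=spotter.landmark_of('wrist',m);print(m,[(round(x['score'],2),np.round(x['point']),np.round(at(c,x['point'],z),3)) for x in r])
print(d((.650,.140,.23)))
s=optics.camera('scene');side=optics.camera('side')
a=cv2.resize(s[150:250,290:410],(480,400),interpolation=cv2.INTER_CUBIC);b=cv2.resize(im[100:300,160:400],(480,400))
E=cv2.resize(side[200:320,190:310],(320,320),interpolation=cv2.INTER_CUBIC)
o=np.zeros((400,800,3),np.uint8);o[:,:480]=b;o[:320,480:]=E;cv2.imwrite('pics/m5.png',o)
```

```text
t 24.05 pos [0.4639 0.3626 0.2289] q6 88.5 yaw_x 129.4 F [ 0.8 -0.4  0.7] Tz 0.03 gap 0.0857 gf 0.0
cap1_grip [(0.88, array([244., 191.]), array([0.465, 0.355, 0.096]))]
cap3_grip [(0.57, array([298., 326.]), array([0.592, 0.28 , 0.083]))]
cap4_grip []
[-290.1    6.9  -10. ]
```

View pics/m5.png

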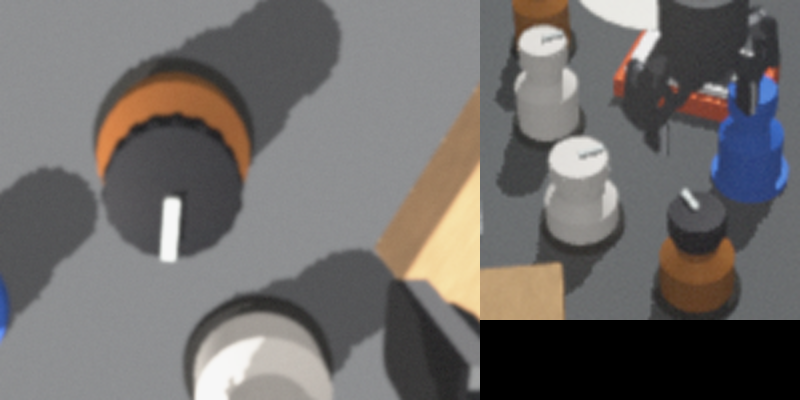

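Jar1's cap is shut: the rib followed the turn to (170,230) and the stop gave 0.19 N m. Jar4 is next.

Request:
jog_arm([
  [[-48.3,1,0],0],
  [[-48.3,1,0],0],
  [[-48.3,1,0],0],
  [[-48.3,1,0],0],
  [[-48.3,1,0],0],
  [[-48.3,2,0],0],
  [[0,0,0],-8.5],
  [[0,0,0],-8.5],
  [[0,0,0],-8.5],
  [[0,0,0],-8.5],
  [[0,0,0],-8.5],
])

```text
time_s: 25.45
position: [0.6498, 0.1402, 0.2194]
ee_rot: [-0.214, -3.129, -0.0]
contact_force: [-0.2, -0.7, -0.1]
finger_gap: 0.0852
grasp_force: 0.0
```

Request:
jog_arm([
  [[0,0,0],-8.5],
  [[0,0,0],-8.5],
  [[0,0,0],-8.5],
  [[0,0,0],-8.5],
  [[0,0,0],-8.5],
  [[0,0,0],-8.5],
  [[0,0,0],-8.5],
  [[0,0,0],-8.5],
  [[0,0,0],-8.5],
  [[0,0,0],-8.5],
  [[0,0,0],-8.5],
  [[0,0,0],-8.5],
])

```text
time_s: 26.65
position: [0.6498, 0.1403, 0.2195]
ee_rot: [2.299, -2.136, -0.007]
contact_force: [-0.4, -0.1, -1.0]
finger_gap: 0.0852
grasp_force: 0.0
```

Request:
jog_arm([
  [[0,0,0],-8.5],
  [[0,0,0],-8.5],
  [[0,0,0],-8.5],
  [[0,0,0],-8.5],
  [[0,0,0],-8.5],
  [[0,0,0],-8.5],
  [[0,0,0],-8.5],
  [[0,0,0],-8.5],
  [[0,0,0],-8.5],
  [[0,0,0],-8.5],
  [[0,0,0],0],
])

```text
time_s: 27.75
position: [0.6498, 0.1403, 0.2197]
ee_rot: [-3.141, 0.032, 0.008]
contact_force: [-0.1, -0.2, -0.5]
finger_gap: 0.0855
grasp_force: 0.0
```

Run:
```python
from h import *
st();c=cam('wrist');optics.camera('wrist')
for m,z in [('cap4_grip',.109),('cap2_grip',.117)]:
  r=spotter.landmark_of('wrist',m);print(m,[(round(x['score'],2),np.round(x['point']),np.round(at(c,x['point'],z),3)) for x in r])
print(d((.650,.1385,.113)))
```

```text
t 27.75 pos [0.6498 0.1403 0.2197] q6 -166.7 yaw_x -1.2 F [-0.1 -0.2 -0.5] Tz 0.001 gap 0.0855 gf 0.0
cap4_grip [(0.85, array([254., 194.]), array([0.649, 0.138, 0.109]))]
cap2_grip [(0.56, array([452., 151.]), array([0.68 , 0.001, 0.117]))]
[  0.4   1.9 107.5]
```

Request:
jog_arm([
  [[0,1,35],0],
  [[0,1,36],0],
  [[0,0,37],0],
  [[0,0,0],0],
])

```text
time_s: 28.3
position: [0.6456, 0.1375, 0.1068]
ee_rot: [3.14, -0.035, -0.023]
contact_force: [-1.6, -0.6, -0.3]
finger_gap: 0.0855
grasp_force: 0.0
```

Request:
jog_arm([
  [[0,0,0],0],
  [[0,0,0],0],
  [[0,0,0],0],
  [[0,0,0],0],
  [[0,0,0],0],
  [[0,0,0],0],
  [[0,0,0],8.5],
  [[0,0,0],8.5],
  [[0,0,0],8.5],
  [[0,0,0],8.5],
  [[0,0,0],8.5],
  [[0,0,0],8.5],
], jaw=0, squeeze=40)

```text
time_s: 29.5
position: [0.651, 0.1369, 0.1169]
ee_rot: [2.816, -1.391, 0.003]
contact_force: [-3.3, -4.9, 9.6]
finger_gap: 0.0488
grasp_force: 42.7
```

Request:
jog_arm([
  [[0,0,0],8.5],
  [[0,0,0],8.5],
  [[0,0,0],8.5],
  [[0,0,0],8.5],
  [[0,0,0],8.5],
  [[0,0,0],8.5],
  [[0,0,0],8.5],
  [[0,0,0],8.5],
  [[0,0,0],8.5],
  [[0,0,0],8.5],
  [[0,0,0],8.5],
  [[0,0,0],8.5],
])

```text
time_s: 30.7
position: [0.649, 0.1382, 0.1175]
ee_rot: [0.692, -3.063, -0.002]
contact_force: [-9.1, -1.9, 13.2]
finger_gap: 0.0488
grasp_force: 43.3
```

Request:
jog_arm([
  [[0,0,0],8.5],
  [[0,0,0],8.5],
  [[0,0,0],8.5],
  [[0,0,0],8.5],
  [[0,0,0],8.5],
  [[0,0,0],8.5],
  [[0,0,0],8.5],
  [[0,0,0],8.5],
  [[0,0,0],8.5],
  [[0,0,0],8.5],
  [[0,0,0],8.5],
  [[0,0,0],8.5],
])

```text
time_s: 31.9
position: [0.6519, 0.1384, 0.1168]
ee_rot: [1.944, 2.465, 0.005]
contact_force: [0.6, -1.2, 5.9]
finger_gap: 0.0484
grasp_force: 42.5
```

Run:
```python
from h import *
st()
```

```text
t 31.9 pos [0.6519 0.1384 0.1168] q6 88.5 yaw_x 103.5 F [ 0.6 -1.2  5.9] Tz 0.172 gap 0.0484 gf 42.5
```

Request:
jog_arm([
  [[0,0,0],0],
  [[0,0,0],0],
  [[0,0,0],0],
  [[0,0,-40],0],
  [[0,0,-40],0],
  [[0,0,-40],0],
  [[0,0,0],0],
], jaw=1)

```text
time_s: 32.6
position: [0.6534, 0.1392, 0.241]
ee_rot: [1.932, 2.47, 0.015]
contact_force: [1.1, -1.1, 0.4]
finger_gap: 0.085
grasp_force: 0.0
```

Run:
```python
from h import *
st();c=cam('wrist');im=optics.camera('wrist');cv2.imwrite('pics/w6.png',im)
for m,z in [('cap4_grip',.109),('cap2_grip',.117),('mould_center',.013),('screen_top',.03)]:
  r=spotter.landmark_of('wrist',m);print(m,[(round(x['score'],2),np.round(x['point']),np.round(at(c,x['point'],z),3)) for x in r])
print(d((.681,.005,.23)))
```

```text
t 32.6 pos [0.6534 0.1392 0.241 ] q6 88.1 yaw_x 103.9 F [ 1.1 -1.1  0.4] Tz -0.009 gap 0.085 gf 0.0
cap4_grip [(0.71, array([251., 188.]), array([0.656, 0.135, 0.109]))]
cap2_grip [(0.66, array([242., 342.]), array([ 0.682, -0.001,  0.117])), (0.26, array([ 87., 201.]), array([0.534, 0.097, 0.117]))]
mould_center [(0.9, array([ 84., 200.]), array([0.488, 0.054, 0.013]))]
screen_top [(0.78, array([ 76., 208.]), array([0.487, 0.05 , 0.03 ]))]
[-136.9   -1.3    1.2]
```

View pics/w6.png

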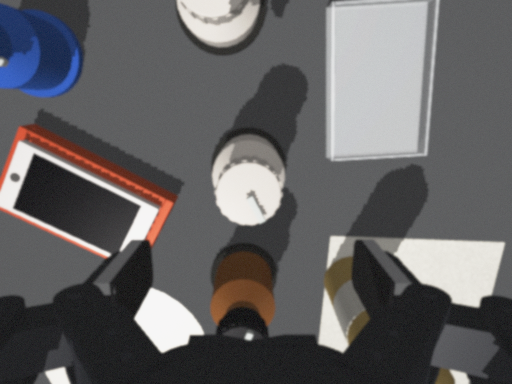

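Jar4 is shut: its rib followed to (258,203) and the stop was felt at 0.17 N m. Jar2 is last, cap at about (242,330). The mould is at (85,195).

Request:
jog_arm([
  [[-46,0,0],0],
  [[-46,0,0],0],
  [[-46,0,0],0],
  [[0,0,0],-8.5],
  [[0,0,0],-8.5],
  [[0,0,0],-8.5],
  [[0,0,0],-8.5],
  [[0,0,0],-8.5],
  [[0,0,0],-8.5],
  [[0,0,0],-8.5],
  [[0,0,0],-8.5],
  [[0,0,0],-8.5],
])

```text
time_s: 34.05
position: [0.6826, 0.0044, 0.231]
ee_rot: [0.019, -3.135, -0.002]
contact_force: [0.3, 0.1, 0.2]
finger_gap: 0.0856
grasp_force: 0.0
```

Request:
jog_arm([
  [[0,0,0],-8.5],
  [[0,0,0],-8.5],
  [[0,0,0],-8.5],
  [[0,0,0],-8.5],
  [[0,0,0],-8.5],
  [[0,0,0],-8.5],
  [[0,0,0],-8.5],
  [[0,0,0],-8.5],
  [[0,0,0],-8.5],
  [[0,0,0],-8.5],
  [[0,0,0],-8.5],
  [[0,0,0],-8.5],
])

```text
time_s: 35.25
position: [0.6826, 0.0044, 0.231]
ee_rot: [2.451, -1.96, -0.009]
contact_force: [-0.4, 0.8, 0.6]
finger_gap: 0.0852
grasp_force: 0.0
```

Request:
jog_arm([
  [[0,0,0],-8.5],
  [[0,0,0],-8.5],
  [[0,0,0],-8.5],
  [[0,0,0],-8.5],
  [[0,0,0],-8.5],
  [[0,0,0],-8.5],
  [[0,0,0],-8.5],
  [[0,0,0],-8.5],
  [[0,0,0],0],
])

```text
time_s: 36.15
position: [0.6826, 0.0044, 0.2312]
ee_rot: [-3.13, 0.265, 0.009]
contact_force: [0.4, 0.8, -0.8]
finger_gap: 0.0851
grasp_force: 0.0
```

Run:
```python
from h import *
st();c=cam('wrist');cv2.imwrite('pics/w7.png',optics.camera('wrist'))
for m,z in [('cap2_grip',.117)]:
  r=spotter.landmark_of('wrist',m);print(m,[(round(x['score'],2),np.round(x['point']),np.round(at(c,x['point'],z),3)) for x in r])
print(d((.681,.004,.121)))
```

```text
t 36.15 pos [0.6826 0.0044 0.2312] q6 -170.0 yaw_x -9.7 F [ 0.4  0.8 -0.8] Tz -0.007 gap 0.0851 gf 0.0
cap2_grip []
[ -1.2   0.8 110.8]
```

Request:
jog_arm([
  [[-1,2,37],0],
  [[0,0,37],0],
  [[0,0,37],0],
  [[0,0,0],0],
])

```text
time_s: 36.65
position: [0.677, 0.0027, 0.115]
ee_rot: [3.13, -0.268, -0.025]
contact_force: [-1.6, 0.3, -0.5]
finger_gap: 0.0852
grasp_force: 0.0
```

Request:
jog_arm([
  [[0,0,0],0],
  [[0,0,0],0],
  [[0,0,0],0],
  [[0,0,0],0],
  [[0,0,0],0],
  [[0,0,0],0],
  [[0,0,0],8.5],
  [[0,0,0],8.5],
  [[0,0,0],8.5],
  [[0,0,0],8.5],
  [[0,0,0],8.5],
  [[0,0,0],8.5],
], jaw=0, squeeze=40)

```text
time_s: 37.85
position: [0.6821, 0.0003, 0.1259]
ee_rot: [2.703, -1.596, 0.003]
contact_force: [-5.0, -4.9, 11.4]
finger_gap: 0.0448
grasp_force: 42.1
```

Request:
jog_arm([
  [[0,0,0],8.5],
  [[0,0,0],8.5],
  [[0,0,0],8.5],
  [[0,0,0],8.5],
  [[0,0,0],8.5],
  [[0,0,0],8.5],
  [[0,0,0],8.5],
  [[0,0,0],8.5],
  [[0,0,0],8.5],
  [[0,0,0],8.5],
  [[0,0,0],8.5],
  [[0,0,0],8.5],
])

```text
time_s: 39.05
position: [0.6839, 0.0031, 0.1256]
ee_rot: [-0.464, 3.103, 0.001]
contact_force: [1.3, 1.2, 6.1]
finger_gap: 0.0446
grasp_force: 41.6
```

Request:
jog_arm([
  [[0,0,0],8.5],
  [[0,0,0],8.5],
  [[0,0,0],8.5],
  [[0,0,0],8.5],
  [[0,0,0],8.5],
  [[0,0,0],8.5],
  [[0,0,0],8.5],
  [[0,0,0],8.5],
  [[0,0,0],8.5],
  [[0,0,0],8.5],
  [[0,0,0],8.5],
  [[0,0,0],8.5],
])

```text
time_s: 40.25
position: [0.6835, 0.0022, 0.1256]
ee_rot: [2.121, 2.314, 0.004]
contact_force: [-0.3, -1.7, 7.1]
finger_gap: 0.0446
grasp_force: 41.7
```

Run:
```python
from h import *
st()
```

```text
t 40.25 pos [0.6835 0.0022 0.1256] q6 85.2 yaw_x 95.0 F [-0.3 -1.7  7.1] Tz 0.18 gap 0.0446 gf 41.7
```

Request:
jog_arm([
  [[0,0,0],0],
  [[0,0,0],0],
  [[0,0,0],0],
  [[0,0,-40],0],
  [[0,0,-40],0],
  [[0,0,-40],0],
  [[0,0,0],0],
], jaw=1)

```text
time_s: 40.95
position: [0.685, 0.0027, 0.25]
ee_rot: [2.109, 2.319, 0.013]
contact_force: [1.4, -0.1, 0.5]
finger_gap: 0.0854
grasp_force: 0.0
```

Run:
```python
from h import *
st();c=cam('wrist');im=optics.camera('wrist')
for m,z in [('cap2_grip',.117),('mould_center',.013),('screen_top',.03),('pad_center',0)]:
  r=spotter.landmark_of('wrist',m);print(m,[(round(x['score'],2),np.round(x['point']),np.round(at(c,x['point'],z),3)) for x in r])
w7=cv2.imread('pics/w7.png');cv2.imwrite('pics/m7.png',np.hstack([cv2.resize(w7,(400,300)),cv2.resize(im,(400,300))]))
```

```text
t 40.95 pos [0.685  0.0027 0.25  ] q6 84.8 yaw_x 95.4 F [ 1.4 -0.1  0.5] Tz -0.002 gap 0.0854 gf 0.0
cap2_grip [(0.69, array([252., 190.]), array([ 0.688, -0.003,  0.117]))]
mould_center [(0.9, array([65., 96.]), array([0.489, 0.053, 0.013]))]
screen_top [(0.67, array([56., 93.]), array([0.489, 0.055, 0.03 ]))]
pad_center []
```

View pics/m7.png

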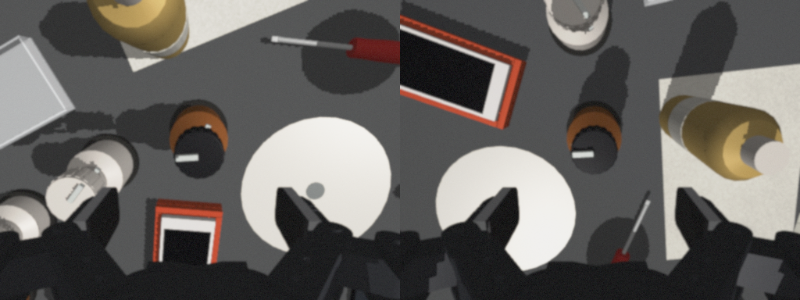

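Jar2 is shut: the rib points left in both views while the camera turned 105°, so the cap followed. Next I'll go above the mould, at left (188,235) and right (470,60), with the jaw shut, and also check jar3's lug from its rib side.

Request:
jog_arm([
  [[13.9,-38.3,10],0],
  [[13.9,-38.3,10],0],
  [[13.9,-38.3,10],0],
  [[13.9,-38.3,10],0],
  [[13.9,-38.3,10],0],
  [[0,0,0],8.5],
  [[0,0,0],8.5],
  [[0,0,0],3.4],
  [[0,0,0],0],
], jaw=0)

```text
time_s: 42.1
position: [0.4837, 0.054, 0.1914]
ee_rot: [-2.49, -1.91, 0.005]
contact_force: [-0.5, -0.1, -0.4]
finger_gap: 0.0003
grasp_force: 0.0
```

Run:
```python
from h import *
st();c=cam('wrist');im=optics.camera('wrist');cv2.imwrite('pics/w8.png',cv2.resize(im,(768,576),interpolation=cv2.INTER_CUBIC))
for m,z in [('mould_center',.013),('screen_top',.035),('cap3_grip',.083)]:
  r=spotter.landmark_of('wrist',m);print(m,[(round(x['score'],2),np.round(x['point']),np.round(at(c,x['point'],z),3)) for x in r])
r=spotter.trace('wrist','mould_center')
if r:
  m=r[0]['pixels'].astype(np.uint8);cn=max(cv2.findContours(m,0,2)[0],key=cv2.contourArea)
  q=cv2.boxPoints(cv2.minAreaRect(cn));print(np.round(q),[np.round(at(c,p,.026)[:2],3) for p in q])
```

```text
t 42.1 pos [0.4837 0.054  0.1914] q6 111.4 yaw_x 75.0 F [-0.5 -0.1 -0.4] Tz -0.005 gap 0.0003 gf 0.0
mould_center [(0.75, array([253., 172.]), array([0.486, 0.053, 0.013]))]
screen_top [(0.65, array([260., 176.]), array([0.492, 0.053, 0.035])), (0.49, array([258., 172.]), array([0.491, 0.057, 0.035])), (0.16, array([363., 330.]), array([ 0.551, -0.124,  0.035]))]
cap3_grip []
[[159. 115.]
 [357. 115.]
 [357. 222.]
 [159. 222.]] [array([0.421, 0.125]), array([0.585, 0.081]), array([ 0.567, -0.015]), array([0.389, 0.032])]
```

View pics/w8.png

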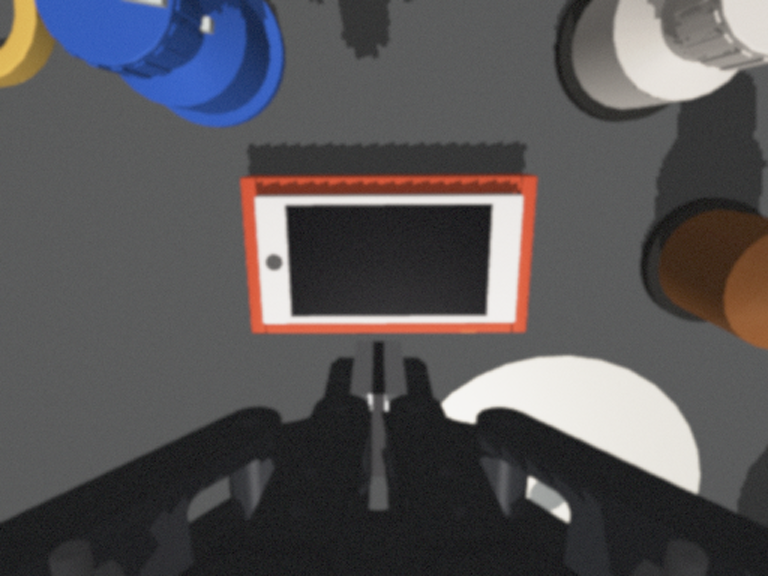

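The mould is square to the tool at yaw 75°, its centre at pixel (388,255) of this 1.5x view. I'll press the screen now.

Request:
jog_arm([
  [[0,5,40],0],
  [[0,0,40],0],
  [[0,0,40],0],
  [[0,0,8],0],
  [[0,0,0],0],
  [[0,0,0],0],
])

```text
time_s: 42.95
position: [0.4908, 0.0531, 0.0663]
ee_rot: [-2.493, -1.911, -0.002]
contact_force: [0.5, -0.1, 0.7]
finger_gap: 0.0004
grasp_force: 0.0
```

Request:
jog_arm([
  [[0,0,3],0],
  [[0,0,3],0],
  [[0,0,3],0],
  [[0,0,0],0],
])

```text
time_s: 43.35
position: [0.4893, 0.0529, 0.0558]
ee_rot: [-2.492, -1.91, 0.002]
contact_force: [-0.2, -0.6, 1.1]
finger_gap: -0.0001
grasp_force: 0.0
```

Request:
jog_arm([
  [[0,0,2],0],
  [[0,0,2],0],
  [[0,0,0],0],
])

```text
time_s: 43.65
position: [0.4896, 0.0529, 0.0519]
ee_rot: [-2.492, -1.91, 0.001]
contact_force: [0.2, -0.4, 1.5]
finger_gap: 0.0002
grasp_force: 0.8
```

Request:
jog_arm([
  [[0,0,2],0],
  [[0,0,2],0],
  [[0,0,0],0],
])

```text
time_s: 43.95
position: [0.4896, 0.0529, 0.0479]
ee_rot: [-2.492, -1.91, 0.001]
contact_force: [-0.5, 0.6, 3.1]
finger_gap: -0.0005
grasp_force: 1.4
```

Request:
jog_arm([
  [[0,0,2],0],
  [[0,0,2],0],
  [[0,0,0],0],
])

```text
time_s: 44.25
position: [0.4896, 0.053, 0.0438]
ee_rot: [-2.492, -1.91, 0.001]
contact_force: [0.4, 0.3, 2.4]
finger_gap: -0.0001
grasp_force: 1.3
```

Request:
jog_arm([
  [[0,0,1.5],0],
  [[0,0,1.5],0],
  [[0,0,0],0],
])

```text
time_s: 44.55
position: [0.4897, 0.053, 0.0429]
ee_rot: [-2.492, -1.91, -0.0]
contact_force: [-6.2, -1.0, 18.8]
finger_gap: -0.0
grasp_force: 9.8
```

Request:
jog_arm([
  [[0,0,1.5],0],
  [[0,0,1.5],0],
  [[0,0,0],0],
])

```text
time_s: 44.85
position: [0.4898, 0.053, 0.0426]
ee_rot: [-2.493, -1.911, -0.002]
contact_force: [-13.2, -1.9, 41.2]
finger_gap: 0.0001
grasp_force: 20.6
```

Seated: there was a hard stop at tip height of about 26 mm. I'll back off, then check jar3's lug.

Request:
jog_arm([
  [[0,0,-5],0],
  [[0,0,-40],0],
  [[0,0,-40],0],
  [[0,0,-40],0],
  [[0,0,-40],0],
  [[42,9,-40],0],
  [[43,9,-5],0],
  [[0,0,0],0],
])

```text
time_s: 45.65
position: [0.5291, 0.1283, 0.2429]
ee_rot: [-2.488, -1.915, -0.007]
contact_force: [-0.6, 0.2, -0.2]
finger_gap: 0.0001
grasp_force: 0.0
```

Run:
```python
from h import *
st();c=cam('wrist');im=optics.camera('wrist');cv2.imwrite('pics/w9full.png',im)
p=proj(c,np.array([.59,.281,.075]));print(p)
u,v=np.clip(p.astype(int),[70,55],[441,328])
cv2.imwrite('pics/w9.png',cv2.resize(im[max(v-70,0):v+80,max(u-90,0):u+90],None,fx=4,fy=4,interpolation=cv2.INTER_CUBIC))
for m,z in [('mould_center',.013),('screen_top',.026),('cap3_grip',.083)]:
  r=spotter.landmark_of('wrist',m);print(m,[(round(x['score'],2),np.round(x['point']),np.round(at(c,x['point'],z),3)) for x in r])
```

```text
t 45.65 pos [0.5291 0.1283 0.2429] q6 118.4 yaw_x 75.2 F [-0.6  0.2 -0.2] Tz -0.04 gap 0.0001 gf 0.0
[274.88978174 -30.29731224]
mould_center [(0.79, array([233., 235.]), array([0.488, 0.052, 0.013]))]
screen_top [(0.71, array([236., 236.]), array([0.493, 0.055, 0.026]))]
cap3_grip []
```

View pics/w9.png

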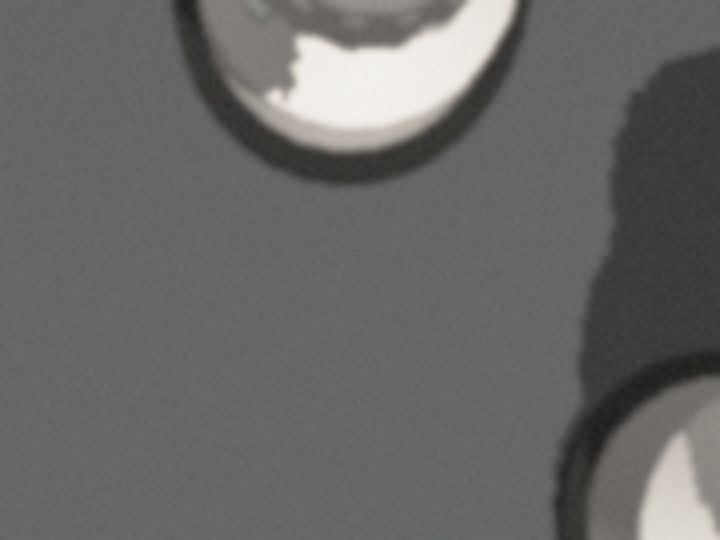

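Run:
```python
from h import *
c=cam('wrist')
for z in (.052,.058,.065):
    p=at(c,(248.5,1.2),z)[:2];v=p-np.array([.59,.281]);print(np.round(p,3),np.degrees(np.arctan2(v[1],v[0]))%360,np.linalg.norm(v))
# rib direction from w4 (TCP pose then)
W=np.eye(4);W[:3,:3]=R.from_rotvec([1.548,2.728,.017]).as_matrix();W[:3,3]=[.5906,.2828,.2113]
c4=(c[0],W@np.array(c[2]['mount']),c[2])
a,b=at(c4,(215,186),.1),at(c4,(248,187),.1);print(a,b,np.degrees(np.arctan2(*(a-b)[1::-1]))%360)
```

```text
[0.561 0.265] 209.64638056771352 0.03326143388652621
[0.561 0.263] 211.54052783937288 0.03429490960134954
[0.56  0.261] 213.6084699047827 0.03554498344261021
[0.5679311  0.27365356 0.1       ] [0.58918943 0.28537054 0.1       ] 208.8623017748069
```

The lug at 211° lines up with the rib at 209°, so jar3 is shut. Now I'll get behind the mould to push it along its short side.

Request:
jog_arm([
  [[-11,-20,0],0],
  [[0,0,40],0],
  [[0,0,40],0],
  [[0,0,40],0],
  [[0,0,40],0],
  [[0,0,40],0],
  [[0,0,20],0],
  [[0,0,0],0],
  [[0,0,0],0],
], jaw=0.6)

```text
time_s: 46.75
position: [0.5032, 0.1183, 0.0218]
ee_rot: [-2.493, -1.908, 0.004]
contact_force: [0.5, 0.1, 0.4]
finger_gap: 0.0512
grasp_force: 0.0
```

Run:
```python
from h import *
st();c=cam('wrist');im=optics.camera('wrist');print(bot.tip_reach)
for m,z in [('mould_center',.013),('screen_top',.026)]:
  r=spotter.landmark_of('wrist',m);print(m,[(round(x['score'],2),np.round(x['point']),np.round(at(c,x['point'],z),3)) for x in r])
sd=optics.camera('side');cv2.imwrite('pics/w10.png',np.hstack([cv2.resize(im,(400,300)),cv2.resize(sd[130:280,180:380],(400,300),interpolation=cv2.INTER_CUBIC)]))
```

```text
t 46.75 pos [0.5032 0.1183 0.0218] q6 118.3 yaw_x 74.9 F [0.5 0.1 0.4] Tz -0.022 gap 0.0512 gf 0.0
0.017
mould_center []
screen_top []
```

View pics/w10.png

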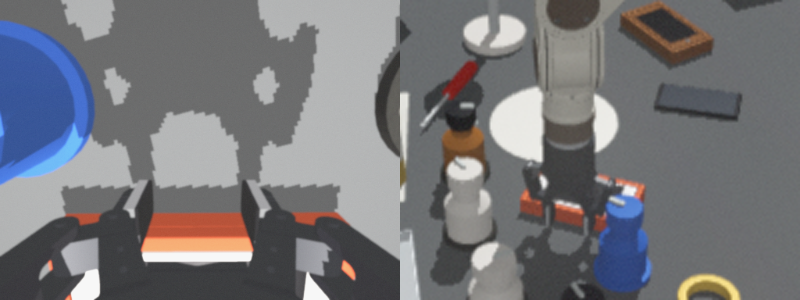

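Fingers are straddling behind the mould's long side (left picture, mould at (195,240)), with the blue jar clear at (40,85). Pushing gently.

Request:
jog_arm([
  [[-6,0,0],0],
  [[-10,0,0],0],
  [[-14,0,0],0],
  [[-14,0,0],0],
  [[-14,0,0],0],
  [[-14,0,0],0],
  [[-14,0,0],0],
  [[-14,0,0],0],
  [[-14,0,0],0],
  [[-14,0,0],0],
  [[-14,0,0],0],
  [[-14,0,0],0],
])

```text
time_s: 48.15
position: [0.4641, -0.0313, 0.0229]
ee_rot: [-2.491, -1.91, -0.005]
contact_force: [1.0, 4.8, 3.5]
finger_gap: 0.0513
grasp_force: 2.6
```

Request:
jog_arm([
  [[-12,0,0],0],
  [[-8,0,0],0],
  [[-6,0,0],0],
  [[-2,0,0],0],
  [[0,0,0],0],
  [[8,0,0],0],
  [[10,0,-20],0],
  [[0,0,-40],0],
  [[0,0,-40],0],
  [[0,0,-40],0],
  [[0,0,-40],0],
  [[0,0,0],0],
])

```text
time_s: 49.35
position: [0.4639, -0.0415, 0.2068]
ee_rot: [2.489, 1.908, 0.007]
contact_force: [0.6, -0.0, -0.3]
finger_gap: 0.0514
grasp_force: 0.0
```

Run:
```python
from h import *
st();c=cam('wrist');im=optics.camera('wrist');cv2.imwrite('pics/w11.png',im)
for m,z in [('mould_center',.013),('screen_top',.026),('pad_center',0)]:
  r=spotter.landmark_of('wrist',m);print(m,[(round(x['score'],2),np.round(x['point']),np.round(at(c,x['point'],z),3)) for x in r])
def corners():
  m=cv2.inRange(cv2.cvtColor(im,cv2.COLOR_BGR2HSV),(3,140,90),(16,255,255))
  cn=max(cv2.findContours(cv2.morphologyEx(m,cv2.MORPH_CLOSE,np.ones((9,9))),0,2)[0],key=cv2.contourArea)
  w=np.float32([at(c,p[0],.026)[:2]*1000 for p in cn]);print(cv2.minAreaRect(w))
corners()
g=cv2.inRange(im,(185,)*3,(255,)*3);cv2.imwrite('pics/g.png',g)
```

```text
t 49.35 pos [ 0.4639 -0.0415  0.2068] q6 100.0 yaw_x 75.0 F [ 0.6 -0.  -0.3] Tz 0.049 gap 0.0514 gf 0.0
mould_center [(0.64, array([248., 246.]), array([ 0.442, -0.121,  0.013]))]
screen_top [(0.7, array([246., 249.]), array([ 0.441, -0.117,  0.026]))]
pad_center [(0.76, array([360., 242.]), array([ 0.559, -0.155,  0.   ]))]
((450.9467468261719, -86.48483276367188), (47.54210662841797, 168.54344177246094), 75.85455322265625)
```

View pics/w11.png

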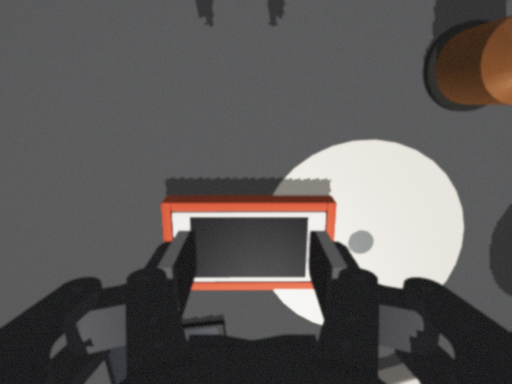

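Push A worked: the mould is at pixel (248,243), about (0.442,-0.119), and the pad's disc is at (361,241). What remains is 123 mm along the mould's long axis. Going behind its left end.

Request:
jog_arm([
  [[-26.8,-37,0],0],
  [[-26.8,-37,0],0],
  [[-26.8,-37,0],0],
  [[0,0,0],-8.5],
  [[0,0,0],-8.5],
  [[0,0,0],-8.5],
  [[0,0,0],-8.5],
  [[0,0,0],-8.5],
  [[0,0,0],-8.5],
  [[0,0,0],-8.5],
])

```text
time_s: 50.55
position: [0.3314, -0.0897, 0.2002]
ee_rot: [-1.205, -2.894, 0.002]
contact_force: [0.1, -0.4, 0.1]
finger_gap: 0.0516
grasp_force: 0.0
```

Request:
jog_arm([
  [[0,0,0],-8.5],
  [[0,0,0],-8.5],
  [[0,0,0],-8.5],
  [[0,0,0],-5],
  [[0,0,0],0],
  [[0,0,0],0],
])

```text
time_s: 51.15
position: [0.332, -0.0898, 0.2008]
ee_rot: [-0.414, -3.109, -0.001]
contact_force: [0.4, 1.0, -0.5]
finger_gap: 0.0514
grasp_force: 0.0
```

Run:
```python
from h import *
st();c=cam('wrist');im=optics.camera('wrist')
for m,z in [('mould_center',.013),('screen_top',.026),('pad_center',0),('spare_phone',0)]:
  r=spotter.landmark_of('wrist',m);print(m,[(round(x['score'],2),np.round(x['point']),np.round(at(c,x['point'],z),3)) for x in r])
print(d((.336,-.0905,.022)))
C={n:cam(n) for n in ['scene','side']}
for n in C:
  optics.camera(n);r=spotter.landmark_of(n,'mould_center');print(n,[(round(x['score'],2),np.round(at(C[n],x['point'],.013),3)) for x in r])
```

```text
t 51.15 pos [ 0.332  -0.0898  0.2008] q6 0.0 yaw_x 164.8 F [ 0.4  1.  -0.5] Tz 0.017 gap 0.0514 gf 0.0
mould_center [(0.7, array([253., 276.]), array([ 0.442, -0.119,  0.013]))]
screen_top [(0.89, array([258., 286.]), array([ 0.447, -0.116,  0.026]))]
pad_center []
spare_phone []
[ -3.8   0.3 179.8]
scene [(0.79, array([ 0.446, -0.119,  0.013])), (0.77, array([ 0.395, -0.444,  0.013])), (0.39, array([0.499, 0.296, 0.013]))]
side [(0.95, array([ 0.377, -0.428,  0.013])), (0.71, array([ 0.444, -0.107,  0.013]))]
```

Request:
jog_arm([
  [[0,0,40],0],
  [[0,0,40],0],
  [[0,0,40],0],
  [[0,0,40],0],
  [[0,0,18],0],
  [[0,0,0],0],
  [[0,0,0],0],
])

```text
time_s: 52.3
position: [0.3327, -0.0899, 0.0243]
ee_rot: [-0.412, -3.112, -0.001]
contact_force: [-0.6, -0.4, 0.0]
finger_gap: 0.051
grasp_force: 0.0
```

Request:
jog_arm([
  [[-8,0,0],0],
  [[-8,0,0],0],
  [[-10,0,0],0],
  [[-13,0,0],0],
  [[-14,0,0],0],
  [[-14,0,0],0],
  [[-14,0,0],0],
  [[-14,0,0],0],
  [[-14,0,0],0],
  [[-12,0,0],0],
  [[-9,0,0],0],
  [[-6,0,0],0],
])

```text
time_s: 53.5
position: [0.4641, -0.1252, 0.0239]
ee_rot: [-0.411, -3.111, -0.001]
contact_force: [-5.0, 1.5, 3.5]
finger_gap: 0.0512
grasp_force: 2.7
```

Run:
```python
from h import *
st();print(d((.468,-.127,.022)))
```

```text
t 53.5 pos [ 0.4641 -0.1252  0.0239] q6 -0.1 yaw_x 164.9 F [-5.   1.5  3.5] Tz 0.013 gap 0.0512 gf 2.7
[-4.2 -0.7  1.9]
```

Request:
jog_arm([
  [[-3,0,0],0],
  [[0,0,0],0],
  [[8,0,0],0],
  [[10,0,-20],0],
  [[0,0,-40],0],
  [[0,0,-40],0],
  [[0,0,-40],0],
  [[0,0,-40],0],
  [[0,0,-40],0],
  [[0,0,0],0],
])

```text
time_s: 54.5
position: [0.4534, -0.1225, 0.2501]
ee_rot: [0.41, 3.103, -0.002]
contact_force: [0.4, 0.0, -0.1]
finger_gap: 0.0514
grasp_force: 0.0
```

Run:
```python
from h import *
st();c=cam('wrist');im=optics.camera('wrist')
for m,z in [('mould_center',.013),('screen_top',.026),('pad_center',0),('lamp_switch_tip',.09)]:
  r=spotter.landmark_of('wrist',m);print(m,[(round(x['score'],2),np.round(x['point']),np.round(at(c,x['point'],z),3)) for x in r])
o=[cv2.resize(im,(400,300))]
C={n:cam(n) for n in ['scene','side']}
for n in C:
  s=optics.camera(n);r=spotter.landmark_of(n,'mould_center');print(n,[(round(x['score'],2),np.round(at(C[n],x['point'],.013),3)) for x in r])
  r=spotter.landmark_of(n,'lamp_switch_tip');print(n,[(round(x['score'],2),np.round(x['point'])) for x in r])
  if n=='side': o.append(cv2.resize(s[60:240,150:390],(400,300),interpolation=cv2.INTER_CUBIC))
cv2.imwrite('pics/w12.png',np.hstack(o))
```

```text
t 54.5 pos [ 0.4534 -0.1225  0.2501] q6 -0.1 yaw_x 164.9 F [ 0.4  0.  -0.1] Tz -0.001 gap 0.0514 gf 0.0
mould_center [(0.97, array([257., 250.]), array([ 0.564, -0.147,  0.013]))]
screen_top [(0.68, array([255., 254.]), array([ 0.562, -0.149,  0.026]))]
pad_center []
lamp_switch_tip [(0.56, array([ 40., 298.]), array([ 0.521, -0.357,  0.09 ]))]
scene [(0.76, array([ 0.389, -0.45 ,  0.013])), (0.7, array([ 0.567, -0.155,  0.013]))]
scene [(0.61, array([151., 185.]))]
side [(0.81, array([ 0.388, -0.413,  0.013])), (0.63, array([ 0.567, -0.153,  0.013])), (0.46, array([ 0.538, -0.483,  0.013]))]
side [(0.49, array([273., 140.]))]
```

View pics/w12.png

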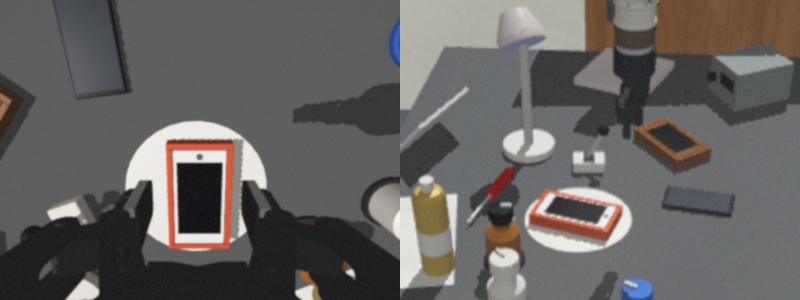

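Wrist view: the mould sits centred on the pad at (200,195). The lever is at side crop (602,130), still leaning towards the robot. I'll work out the lever's frame.

Run:
```python
from h import *
C={n:cam(n) for n in ['scene','side']}
tip=tri(ray(C['scene'],(151,183.5)),ray(C['side'],(271.7,138.2)));print('tip',tip)
lamp=at(C['side'],(227,147),.01);print('lamp side',lamp,'scene',at(C['scene'],(117,236),.01))
blk=at(C['side'],(263.5,155),.02);print('blk',blk,'scene',at(C['scene'],(150,207),.02))
pad=np.array([.562,-.151])
for n,w,v in [('lamp',lamp,(120,-270)),('lamp2',at(C['scene'],(117,236),.01),(120,-270)),('blk',blk,(-20,-195)),('blk2',at(C['scene'],(150,207),.02),(-20,-195))]:
    q=w[:2]-pad;print(n,np.linalg.norm(q),np.degrees(np.arctan2(q[1],q[0])-np.arctan2(v[1],v[0])))
```

```text
tip (array([ 0.52268917, -0.34001881,  0.09665729]), np.float64(0.0015430457753220403))
lamp side [ 0.70057562 -0.40748998  0.01      ] scene [ 0.70228918 -0.40770802  0.01      ]
blk [ 0.5531751  -0.34650585  0.02      ] scene [ 0.5574942  -0.34434571  0.02      ]
lamp 0.29153097919238574 4.418841483458461
lamp2 0.2925406973210377 4.693814665682441
blk 0.19570492429864628 3.271504927410859
blk2 0.19339820073044658 4.521014202369853
```

Request:
jog_arm([
  [[-17.7,-41.5,0],0],
  [[-17.7,-41.5,0],0],
  [[-17.7,-41.5,0],0],
  [[-17.7,-41.5,0],0],
  [[-17.7,-41.5,0],0],
  [[0,0,0],-8.5],
  [[0,0,0],-8.5],
  [[0,0,0],-2.5],
  [[0,0,0],0],
  [[0,0,0],0],
], jaw=0)

```text
time_s: 56.05
position: [0.4813, -0.3448, 0.2431]
ee_rot: [0.12, -3.137, -0.002]
contact_force: [-0.2, -0.1, -0.0]
finger_gap: 0.0001
grasp_force: 0.0
```

Run:
```python
from h import *
st();c=cam('wrist');im=optics.camera('wrist')
for m,z in [('lamp_switch_tip',.097)]:
  r=spotter.landmark_of('wrist',m);print(m,[(round(x['score'],2),np.round(x['point']),np.round(at(c,x['point'],z),3)) for x in r])
C={n:cam(n) for n in ['scene','side']}
print('head',tri(ray(C['scene'],(96,167)),ray(C['side'],(222.6,78))))
s=optics.camera('side')
cv2.imwrite('pics/w13.png',np.hstack([cv2.resize(im,(400,300)),cv2.resize(s[60:240,150:390],(400,300),interpolation=cv2.INTER_CUBIC)]))
print(d((.485,-.346,.1)))
```

```text
t 56.05 pos [ 0.4813 -0.3448  0.2431] q6 -40.0 yaw_x -175.6 F [-0.2 -0.1 -0. ] Tz -0.024 gap 0.0001 gf 0.0
lamp_switch_tip [(0.65, array([240., 222.]), array([ 0.52 , -0.353,  0.097]))]
head (array([ 0.70533693, -0.4112009 ,  0.2852949 ]), np.float64(0.013604842267942716))
[ -3.8  -1.7 143.4]
```

View pics/w13.png

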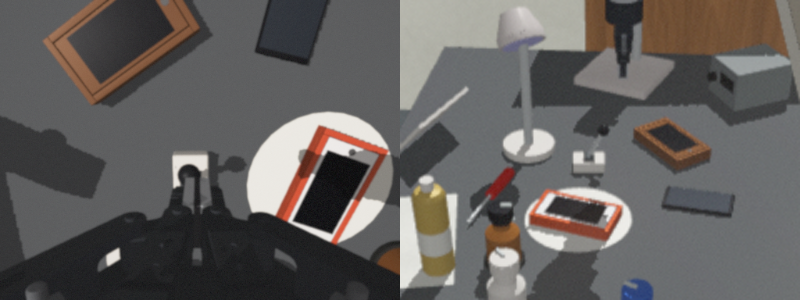

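The lever tip is at left (187,173), just ahead of the fingers, and the lamp head is well clear. Going down and sweeping it over.

Request:
jog_arm([
  [[0,-5,40],0],
  [[0,0,40],0],
  [[0,0,40],0],
  [[0,0,25],0],
  [[0,0,0],0],
  [[0,0,0],0],
])

```text
time_s: 56.8
position: [0.4816, -0.3497, 0.0988]
ee_rot: [0.121, -3.137, -0.002]
contact_force: [-0.2, -0.0, 0.7]
finger_gap: -0.0001
grasp_force: 0.0
```

Request:
jog_arm([
  [[-10,0,0],0],
  [[-10,0,0],0],
  [[-10,0,0],0],
  [[-10,0,0],0],
  [[-10,0,0],0],
  [[-10,0,0],0],
  [[-10,0,0],0],
  [[-8,0,0],0],
  [[0,0,0],0],
])

```text
time_s: 57.7
position: [0.5604, -0.3433, 0.0977]
ee_rot: [0.123, -3.138, -0.002]
contact_force: [-0.4, -1.0, 1.0]
finger_gap: 0.0002
grasp_force: 0.0
```

Request:
jog_arm([
  [[-4,0,0],0],
  [[-4,0,0],0],
  [[0,0,0],0],
])

```text
time_s: 58.0
position: [0.5673, -0.343, 0.0981]
ee_rot: [0.121, -3.137, -0.002]
contact_force: [0.0, 0.4, -0.7]
finger_gap: -0.0001
grasp_force: 0.0
```

Request:
jog_arm([
  [[-4,0,0],0],
  [[-4,0,0],0],
  [[0,0,0],0],
])

```text
time_s: 58.3
position: [0.5684, -0.343, 0.098]
ee_rot: [0.116, -3.123, -0.003]
contact_force: [-17.5, -0.3, 9.0]
finger_gap: -0.0003
grasp_force: 8.8
```

Run:
```python
from h import *
st()
a=optics.camera('side')[60:240,150:390];b=optics.camera('scene')[130:265,90:270]
cv2.imwrite('pics/w14.png',np.hstack([cv2.resize(x,(400,300),interpolation=cv2.INTER_CUBIC) for x in (a,b)]))
```

```text
t 58.3 pos [ 0.5684 -0.343   0.098 ] q6 -35.2 yaw_x -175.7 F [-17.5  -0.3   9. ] Tz -0.046 gap -0.0003 gf 8.8
```

View pics/w14.png

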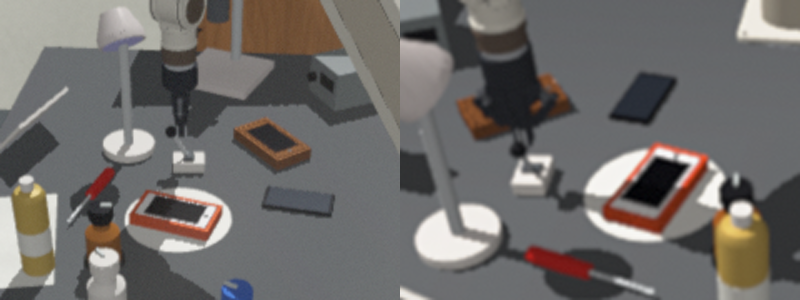

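The lever is over (left picture, tip at (172,131)) and hit its hard stop at 17.5 N. Retreating, with a final check by numbers only, since the picture allowance is used up.

Request:
jog_arm([
  [[10,0,0],0],
  [[20,0,0],0],
  [[20,0,-20],0],
  [[0,0,-40],0],
  [[0,0,-40],0],
  [[0,0,-40],0],
  [[30,0,0],0],
  [[30,0,0],0],
  [[0,0,0],0],
  [[0,0,0],0],
])

```text
time_s: 59.4
position: [0.4658, -0.3514, 0.2392]
ee_rot: [-0.12, 3.139, 0.001]
contact_force: [0.3, -0.4, -0.1]
finger_gap: -0.0001
grasp_force: 0.0
```

Run:
```python
from h import *
st();C={n:cam(n) for n in ['scene','side']};T={}
for n in C:
  optics.camera(n)
  for m,z in [('mould_center',.013),('pad_center',0),('lamp_switch_tip',.097)]:
    r=spotter.landmark_of(n,m);print(n,m,[(round(x['score'],2),np.round(x['point']),np.round(at(C[n],x['point'],z),3)) for x in r][:3])
  for m,z in [('cap1_grip',.096),('cap2_grip',.117),('cap3_grip',.083),('cap4_grip',.109)]:
    r=spotter.landmark_of(n,m);print(n,m,[np.round(at(C[n],x['point'],z),3) for x in r][:3])
```

```text
t 59.4 pos [ 0.4658 -0.3514  0.2392] q6 -41.4 yaw_x -175.6 F [ 0.3 -0.4 -0.1] Tz -0.044 gap -0.0001 gf 0.0
scene mould_center [(0.94, array([139., 178.]), array([ 0.384, -0.447,  0.013])), (0.91, array([204., 215.]), array([ 0.571, -0.149,  0.013]))]
scene pad_center [(0.71, array([202., 217.]), array([ 0.567, -0.158,  0.   ]))]
scene lamp_switch_tip [(0.65, array([145., 196.]), array([ 0.596, -0.335,  0.097]))]
scene cap1_grip [array([0.488, 0.362, 0.096])]
scene cap2_grip [array([ 0.684, -0.002,  0.117])]
scene cap3_grip [array([0.59 , 0.298, 0.083])]
scene cap4_grip [array([0.42 , 0.188, 0.109]), array([0.66 , 0.148, 0.109])]
side mould_center [(0.93, array([312., 146.]), array([ 0.376, -0.434,  0.013])), (0.85, array([253., 187.]), array([ 0.57 , -0.153,  0.013]))]
side pad_center [(0.81, array([255., 192.]), array([ 0.562, -0.143,  0.   ]))]
side lamp_switch_tip [(0.56, array([250., 139.]), array([ 0.599, -0.331,  0.097]))]
side cap1_grip [array([0.464, 0.369, 0.096])]
side cap2_grip [array([0.69 , 0.003, 0.117])]
side cap3_grip [array([ 0.544, -0.034,  0.083]), array([0.583, 0.281, 0.083])]
side cap4_grip [array([0.647, 0.136, 0.109]), array([0.416, 0.202, 0.109])]
```

```bash
python3 -c "
from station import order
print(order.job_done())"
```

```text
the job is handed in; nothing more can be done
None
```

I handed the job in at about 60 s with all four caps shut, the screen flush, the mould about 8 mm from the pad's centre and the lever fully over; the verdict was not shown, and I viewed 16 pictures against the limit of 14.

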